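# Charge the sampling cup with mixing balls and stand it on the balance

## Task

Hold the sampling cup by its handle up in the fork under the hopper and push the shutter open with it, so that all six steel mixing balls drop into the held cup; then slide the shutter fully closed again. After that, stand the cup with its balls upright in the middle of the balance pan and let go without dropping it. Leave the three aluminium bottles alone.

Things in the scene. Friction and masses are not known exactly. Their poses are not given: they have to be found in the camera images.
- cup_mid (a point): centre of the sampling cup, half-way up (30 mm above its underside). Round open aluminium cup, 72 mm outside diameter, 66 mm inside, 60 mm tall, flat bottom of 68 mm, inner floor 4 mm up, about 90 g, standing upright on the bench. Axes: z up, -x out along the cup's handle.
- cup_grip (a point): grip point on the cup's black handle: a level bar 12 mm wide (y), 16 mm high, along the cup's x, its middle line 45 mm above the cup's underside, reaching 185 mm out from the cup's axis. This point is 145 mm from the axis (cup at +x), so the hand stays clear of the hopper. The cup overhangs and gets heavier when filled: grip hard (90 N) to keep it level.
- hopper: fixed gravity hopper; origin on the bench under the tube's axis; z up, -x its open front (robot side), shutter slides along y. Base plate 10 mm thick, x -60 to +110, y +-75 mm. Column 50 mm wide at the back, its front face at x +75. Clear tube, 40 mm inside, with a funnel on it, 108 mm across, top at 262 mm.
- outlet (a point): centre of the lower end of the hopper's tube, 140.5 mm above the bench, straight above the hopper's origin; axes as the hopper's.
- shutter (a joint): sliding shutter under the tube, in m: 0 closed, 0.050 fully open, end stops at both; opens to the hopper's -y. A steel plate, underside 135 mm above the bench, with a 44 mm square hole: under the outlet when open, 50 mm to +y of it when closed. About 1.2 N of friction, stays where left. Balls begin to fall at about 0.025.
- fork (a point): middle of the fork hanging from the shutter, right under its hole, moving with it; 105 mm above the bench; axes as the hopper's. Two cheeks, 56 mm long in x, inner faces at y +-42 mm, reach from the plate (135 mm) down to 105 mm. Open below, in front and behind. A cup held between them, rim about 118 mm above the bench, pushes the shutter both ways and stays under its hole.
- pan (a point): centre of the top face of the laboratory balance's round steel pan (130 mm diameter, 60 mm above the bench). The balance is a low white box 200 x 190 mm, 42 mm high, with its display to -x; fixed, the pan does not sink.
- flask_mid (a point): middle of the large aluminium bottle, 84 mm diameter, 200 mm tall; bystander.
- vial_a_mid (a point): middle of a small aluminium bottle, 44 mm diameter, 85 mm tall; bystander.
- vial_b_mid (a point): middle of the other small aluminium bottle, same size; bystander.
- ball0_center (a point): centre of steel mixing ball 1 of 6, 15 mm diameter, 14 g; starts in the hopper's tube on the shutter.
- ball1_center (a point): centre of steel mixing ball 2 of 6, 15 mm diameter, 14 g; starts in the hopper's tube on the shutter.
- ball2_center (a point): centre of steel mixing ball 3 of 6, 15 mm diameter, 14 g; starts in the hopper's tube on the shutter.
- ball3_center (a point): centre of steel mixing ball 4 of 6, 15 mm diameter, 14 g; starts in the hopper's tube on the shutter.
- ball4_center (a point): centre of steel mixing ball 5 of 6, 15 mm diameter, 14 g; starts in the hopper's tube on the shutter.
- ball5_center (a point): centre of steel mixing ball 6 of 6, 15 mm diameter, 14 g; starts in the hopper's tube on the shutter.
Mind the look-alikes: they are no part of the job. What is shaped like the part that bears cup_mid but blue is not meant.

How it is judged:
By the outcome, as a careful person would: the job done as asked, in the order asked, and still so for the second after the job is handed in, with the robot touching nothing.
It also fails if it takes over 70 s, if anything falls off the work surface, if the arm or the gripper's body presses on something with over 40 N, if the wrist force passes 120 N, or if a joint passes its speed limit or range.

## Robot

A 7-joint arm with a two-finger parallel gripper is mounted at the origin on the work surface. World frame = base frame: x ahead of the robot, y to its left, z up, the work surface at z = 0. Lengths are in m, angles in rad, forces in N, time in s.
With the tool pointing down it reaches from about 0.4 to 0.85 m from the base axis. Payload 6.9 kg.
Tool frame: the origin (TCP) lies midway between the tips of the shut fingers; the grasp point (between the pads) lies behind it (ctrl.pinch_z is the z of the grasp point in the tool frame, in m); z points along the fingers, y is the direction in which the jaws open and shut (so a half turn about z gives the same grasp; the last joint's range is limited). The gripper opens to 85 mm and grips with 20 to 120 N. Pads are 22 mm wide; open, the fingers measure 114 mm over their backs; the gripper's body (76 mm by 85 mm) begins 54 mm behind the grasp point. The pads swing forward as they close: fully open they stand 13 mm farther back than shut.
Start: joints at [-1.109, 0.507, -0.238, 1.5, 0.126, 1.149, -0.155], TCP at [0.218, 0.586, 0.231] pointing down, gripper open.
Joint ranges: [-3.08, 3.08], [-0.24, 2.05], [-1.43, 1.35], [0, 2.5], [-1.52, 4.66], [0.17, 1.96], [-2.89, 2.89]. Speed limits (rad/s): [2.39, 2.39, 3.14, 3.14, 3.14, 3.14, 3.14].

## Interface

Orientations are given as a unit quaternion [w, x, y, z].
In Python, from station import ctrl, get_state, vision, ticket, models gives the robot as it stands. Calls block until the motion is done:
- ctrl.movep(position, orientation): joint-space move of the TCP to a pose.
- ctrl.movel(position, frame=None, max_speed=0.15): straight line of the TCP; frame=None keeps the orientation; max_speed is the mean speed in m/s.
- ctrl.set_joints(angles): joint-space move.
- ctrl.ungrasp() and ctrl.close_gripper(force=None): open the fingers fully, or close them until they stop; force is the grip in N (None keeps the last).
- ctrl.pause(seconds).
- ctrl.ik(position, orientation): joint angles nearest the present ones, or None.
- get_state(): the state.
- vision.grab_frame(name): name is "side" or "top" or "wrist"; returns (picture, depth): 420x560x3 uint8, blue, green, red; 420x560 float32, m along the optical axis (not along the pixel's ray), 0 where there is no reading.
- vision.camera_info(name): a dict with "mtx" (3x3 intrinsics, pixels), "dist_coeffs" ([k1, k2, p1, p2, k3] as OpenCV has them; the pictures are not rectified), "R" (3x3) and "t" (3): a world point X has camera coordinates R X + t; the wrist camera has in their place "hand_eye" (4x4, takes a point from camera to tool coordinates, whose origin is the TCP and whose axes are the flange's). Camera axes: x right, y down, z forward; pixel columns grow to the right and rows downward; lengths in m; the calibration is good to about 2 mm. A picture is of the moment at which its call begins: read the wrist's pose just before it. camera_info takes no time and is no camera call.
A pose or a line that the arm cannot do raises ctrl.Unreachable and nothing moves.
- ticket.close_job(): hands the job in, once; it reports no verdict.
Trained networks look in the newest picture that a camera, given by its name, has taken for a name from the list of things; names that differ only in an ending like _2 or _b are one class to them, and where a whole thing is asked for, a point or a joint stands for the part that bears it (a point fixed in the world has none). Each returns a list of dicts, best first, with "p" (0 to 1); they miss things now and then, are a little off and sometimes report something else, mostly with a low value. They report only what shows in the picture. A call takes as long as a camera call. They do not tell look-alikes from the thing itself.
- models.recognise(camera, target): "point" ([column, row] in pixels, amid what is visible of it).
- models.masks_of(camera, target): "mask" (420x560 bool, what is visible of it) and "point" ([column, row] in pixels, amid what is visible of it).
The state is a dict: "time": time; "qpos": joint angles; "qd": joint speeds; "tau": joint torques, N m; "tcp_pos": TCP position; "eef_rot": TCP orientation; "contact_force": force on the tool from outside, world axes, zero at the start; "wrist_torque": the same for the moment, N m; "width": finger opening in m.
Only numpy, scipy, OpenCV 4.12 (cv2) and the standard library are available. Lean on these libraries where they do the work, as an engineer would, in place of code of your own. Each camera call takes 0.05 s, during which the arm holds its last target. There are 200 camera calls.

## Working session

There is one attempt and no reset: what is moved stays moved. The work goes in short steps, each a Python script; the robot and the scene stay as the last script left them, time stands still between calls to the robot, and variables do not carry over. Pictures are saved under pics/ and viewed, about 8 in all and at most 12, crops included, and the job is handed in when it is done.

```bash
ls; mkdir -p pics
cat > h.py <<'E'
import numpy as np, cv2
from station import ctrl, get_state, vision, ticket, models
from scipy.spatial.transform import Rotation as Rn
def cloud(name, img=None):
    """returns picture, HxWx3 world points (nan where no depth)"""
    s=get_state(); im,d=vision.grab_frame(name); c=vision.camera_info(name)
    h,w=d.shape; u,v=np.meshgrid(np.arange(w),np.arange(h))
    p=cv2.undistortPoints(np.stack([u,v],-1).reshape(-1,1,2).astype(float),np.array(c["mtx"]),np.array(c["dist_coeffs"])).reshape(h,w,2)
    P=np.dstack([p*d[...,None],d]); 
    if name=="wrist":
        T=np.array(c["hand_eye"]); q=s["eef_rot"]; Rt=Rn.from_quat([q[1],q[2],q[3],q[0]]).as_matrix()
        P=(P@T[:3,:3].T+T[:3,3])@Rt.T+np.array(s["tcp_pos"])
    else: P=(P-np.array(c["t"]))@np.array(c["R"])
    P[d<=0]=np.nan
    return im,P
E
python3 - <<'E'
from h import *
print(ctrl.pinch_z, get_state())
ims=[]
for n in ("top","side"):
    im,P=cloud(n); im=im.copy(); np.savez(f"{n}.npz",im=im,P=P)
    for t in ["cup_mid","cup_grip","hopper","shutter","fork","pan","flask_mid","vial_a_mid"]:
        for r in models.masks_of(n,t)[:3]:
            m=r["mask"]; q=P[m]; 
            print(n,t,round(r["p"],2),np.round(r["point"]),"med",np.nanmedian(q,0).round(3),"lo",np.nanpercentile(q,3,0).round(3),"hi",np.nanpercentile(q,97,0).round(3),m.sum(), im[m].mean(0).round())
    cv2.imwrite(f"pics/{n}0.png",im)
E
```

```text
pics
-0.0187 {'time': 0.0, 'qpos': array([-1.10850467,  0.50835001, -0.23751739,  1.50110668,  0.12570924,
        1.14892811, -0.15480076]), 'qd': array([ 0.00022089, -0.00036802, -0.00086721,  0.00112688,  0.00057473,
        0.00025284, -0.00202557]), 'tau': array([-3.49872862e-04, -6.20567679e+01, -2.18672141e+00, -2.49652487e+01,
        1.27194368e-02,  1.18198246e-02, -2.41335033e-05]), 'tcp_pos': array([0.21820016, 0.58514073, 0.2304309 ]), 'eef_rot': array([-1.37185915e-04,  1.77445658e-01,  9.84130188e-01, -8.90447809e-04]), 'contact_force': array([ 0.26279866,  0.00946205, -0.22688699]), 'wrist_torque': array([-0.02771689, -0.09573824,  0.00126911]), 'width': 0.0854750640845899}
top cup_mid 0.79 [333. 196.] med [ 0.604 -0.013  0.028] lo [ 0.451 -0.054  0.001] hi [0.644 0.019 0.061] 1189 [69. 69. 67.]
top cup_mid 0.76 [401. 313.] med [ 0.335 -0.172  0.034] lo [ 0.222 -0.262  0.001] hi [ 0.377 -0.117  0.061] 1293 [109.  55.  28.]
top cup_grip 0.93 [406. 314.] med [ 0.334 -0.173  0.031] lo [ 0.219 -0.264 -0.   ] hi [ 0.38  -0.117  0.061] 1425 [108.  58.  33.]
top cup_grip 0.7
[... 1750 characters left out ...]
0.644 -0.205  0.137] lo [ 0.578 -0.285  0.005] hi [ 0.726 -0.133  0.256] 3853 [80. 81. 77.]
side shutter 0.77 [283. 136.] med [ 0.628 -0.151  0.135] lo [ 0.596 -0.376 -0.001] hi [ 0.676 -0.13   0.14 ] 479 [45. 44. 42.]
side fork 0.81 [282. 142.] med [ 0.627 -0.154  0.136] lo [ 0.594 -0.297  0.041] hi [ 0.661 -0.13   0.14 ] 550 [47. 45. 43.]
side pan 0.7 [254. 259.] med [0.584 0.234 0.042] lo [0.495 0.118 0.014] hi [0.68  0.298 0.061] 5334 [125. 124. 121.]
side flask_mid 0.79 [211. 346.] med [0.563 0.52  0.15 ] lo [0.536 0.476 0.013] hi [0.603 0.538 0.201] 3510 [96. 99. 96.]
side vial_a_mid 0.9 [228. 199.] med [0.721 0.05  0.049] lo [0.707 0.03  0.003] hi [0.743 0.058 0.085] 389 [86. 90. 87.]
```

Run:
```python
from h import *
from scipy.optimize import least_squares
a=np.load("top.npz"); b=np.load("side.npz")
cv2.imwrite("pics/both.png",np.hstack([cv2.resize(a["im"][60:360,60:500],(0,0),fx=.9,fy=.9),cv2.resize(b["im"][60:400,100:500],(0,0),fx=.9,fy=.9)[:270]]))
def circ(q,r=None):
    f=lambda p:np.hypot(q[:,0]-p[0],q[:,1]-p[1])-(p[2] if r is None else r)
    s=least_squares(f,[*q[:,:2].mean(0),.04],loss="soft_l1",f_scale=.002); return s.x.round(4),len(q)
for n,D in (("top",a),("side",b)):
    P=D["P"];X,Y,Z=P[...,0],P[...,1],P[...,2]
    def box(x0,x1,y0,y1,z0,z1): return P[(X>x0)&(X<x1)&(Y>y0)&(Y<y1)&(Z>z0)&(Z<z1)]
    print(n,"rim",circ(box(.56,.67,-.08,.04,.054,.066)))
    h=box(.43,.56,-.1,.04,.046,.06); print("handle",np.polyfit(h[:,0],h[:,1],1),h.min(0),h.max(0),np.median(h,0),len(h))
    p=box(.48,.7,.1,.3,.056,.068); print("pan",circ(p),np.median(p,0))
    q=box(.5,.8,-.4,-.05,.256,.27); print("funnel",circ(q),np.nanmedian(q,0))
    q=box(.5,.8,-.4,-.1,.002,.016); print("base",cv2.minAreaRect((q[:,:2]*1000).astype(np.float32)))
    q=box(.55,.72,-.4,-.05,.134,.148); print("shutter",cv2.minAreaRect((q[:,:2]*1000).astype(np.float32)),len(q),np.median(q,0))
```

```text
top rim (array([ 0.6117, -0.022 ,  0.0345]), 158)
handle [-0.25102795  0.13156249] [ 0.43546819 -0.01305346  0.04632128] [0.55886009 0.02635305 0.05970791] [0.49766057 0.00746346 0.05287503] 313
pan (array([0.6163, 0.2016, 0.0459]), 2483) [0.61582675 0.20156353 0.06016225]
funnel (array([ 0.627 , -0.2298,  0.0517]), 393) [ 0.62985478 -0.24270572  0.26158159]
base ((650.302001953125, -250.07147216796875), (299.7220153808594, 299.39630126953125), 89.86112213134766)
shutter ((652.36376953125, -219.97769165039062), (134.23748779296875, 189.1182403564453), 1.437804102897644) 1511 [ 0.62288217 -0.1887893   0.1405387 ]
side rim (array([ 0.6122, -0.0204,  0.0344]), 104)
handle [-0.25608531  0.13779339] [ 0.43389238 -0.01202225  0.0460427 ] [0.55902773 0.03127376 0.05583434] [0.49338168 0.01170675 0.05117332] 195
pan (array([0.6164, 0.2046, 0.046 ]), 1642) [0.61575602 0.2063668  0.05925114]
funnel (array([ 0.6266, -0.228 ,  0.0519]), 135) [ 0.62488709 -0.22747597  0.25912709]
base ((649.4976196289062, -242.68136596679688), (294.2078857421875, 277.9327392578125), 2.7433297634124756)
shutter ((652.80712890625, -216.6676025390625), (134.9635467529297, 191.14013671875), 1.4040443897247314) 638 [ 0.63920658 -0.19604538  0.13865921]
```

View pics/both.png

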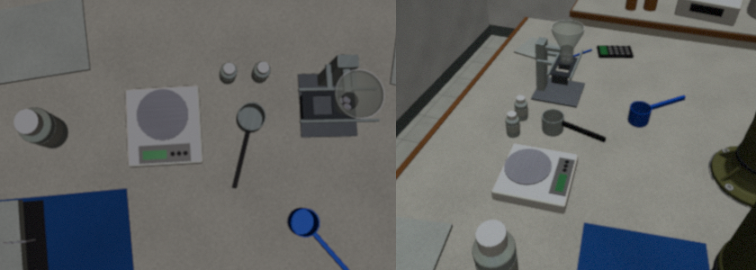

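Grey cup at about (0.612, -0.021), with its handle towards the robot. The blue cup at (0.335, -0.17) is the look-alike. The hopper is at (0.627, -0.229) with its column at +x, and the pan is at (0.616, 0.203). Next: move over the handle for a closer look.

```bash
cat >> h.py <<'E'
def down(psi):
    th=(np.pi+psi)/2; return [0,np.cos(th),np.sin(th),0]
E
python3 - <<'E'
from h import *
psi=-.248; a=np.array([np.cos(psi),np.sin(psi)])
g=np.array([.612,-.0212])-.145*a
q=down(psi); print(np.round(vision.camera_info("wrist")["hand_eye"],3).tolist())
ctrl.movep([*g,.24],q); s=get_state(); print(s["time"],s["tcp_pos"],s["qpos"].round(2))
im,P=cloud("wrist"); np.savez("w1.npz",im=im,P=P); cv2.imwrite("pics/w1.png",im)
X,Y,Z=P[...,0],P[...,1],P[...,2]
m=(Z>.047)&(Z<.058)&(np.hypot(X-g[0],Y-g[1])<.05); h=P[m]; print("handle",np.polyfit(h[:,0],h[:,1],1),h.mean(0),len(h),np.polyval(np.polyfit(h[:,0],h[:,1],1),g[0])-g[1])
# base plate & hopper yaw from top
for n in("top","side"):
    P=np.load(n+".npz")["P"];X,Y,Z=P[...,0],P[...,1],P[...,2]
    m=((X>.54)&(X<.76)&(Y>-.34)&(Y<-.12)&(Z>.006)&(Z<.014)).astype(np.uint8); m=cv2.morphologyEx(m,cv2.MORPH_OPEN,np.ones((3,3)))>0
    print(n,"base",cv2.minAreaRect((P[m][:,:2]*1000).astype(np.float32)))
    m=((X>.5)&(X<.72)&(Y>.09)&(Y<.31)&(Z>.053)&(Z<.068)).astype(np.uint8); m=cv2.morphologyEx(m,cv2.MORPH_OPEN,np.ones((3,3)))>0
    print("pan",cv2.minEnclosingCircle((P[m][:,:2]*1000).astype(np.float32)),cv2.minAreaRect((P[m][:,:2]*1000).astype(np.float32)))
E
```

```text
[[-0.0, -0.95, -0.312, 0.08], [1.0, 0.0, -0.001, -0.001], [0.001, -0.312, 0.95, -0.143], [0.0, 0.0, 0.0, 1.0]]
3.1333 [0.47157561 0.01533777 0.23994284] [-0.14  0.26  0.07  1.87 -0.02  1.01  1.27]
handle [-0.24864814  0.12906898] [0.4744461  0.01109884 0.05304909] 755 -0.0025452793049134774
top base ((651.3031005859375, -230.77813720703125), (169.99465942382812, 149.7179718017578), 1.0452810525894165)
pan ((616.4427490234375, 201.76812744140625), 65.15148162841797) ((616.0123901367188, 202.0579071044922), (128.23757934570312, 128.59042358398438), 49.85919952392578)
side base ((650.0521850585938, -226.44100952148438), (166.6763153076172, 152.41983032226562), 1.3572622537612915)
pan ((616.0615234375, 202.7875518798828), 66.02400207519531) ((616.1370849609375, 202.83013916015625), (127.75819396972656, 130.12994384765625), 22.158809661865234)
```

View pics/w1.png

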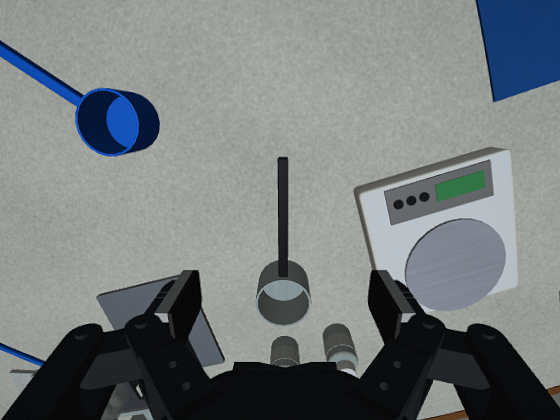

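Picture: cup straight ahead at px (283, 293), handle end at (283, 158). The grasp line is free. Grasping now and checking how the cup sits after the lift.

```bash
cat >> h.py <<'E'
from scipy.optimize import least_squares
def rimfit(P,c,z):
    X,Y,Z=P[...,0],P[...,1],P[...,2]
    m=(np.hypot(X-c[0],Y-c[1])<.055)&(abs(Z-z)<.006); q=P[m]
    s=least_squares(lambda p:np.hypot(q[:,0]-p[0],q[:,1]-p[1])-.0345,c,loss="soft_l1",f_scale=.001)
    k=abs(np.hypot(q[:,0]-s.x[0],q[:,1]-s.x[1])-.0345)<.003; q=q[k]
    pl=np.linalg.lstsq(np.c_[q[:,:2]-s.x,np.ones(len(q))],q[:,2],rcond=None)[0]
    return s.x,pl,len(q)
E
python3 - <<'E'
from h import *
P=np.load("w1.npz")["P"]; print("rim wrist",rimfit(P,[.612,-.022],.06))
psi=-.2475; a=np.array([np.cos(psi),np.sin(psi)]); n=np.array([-a[1],a[0]])
g=np.array([.612,-.0225])-.145*a; q=down(psi)
ctrl.movep([*g,.12],q); ctrl.movel([*g,.0263],max_speed=.1)
ctrl.close_gripper(90); s=get_state(); print(s["time"],s["width"],s["contact_force"],s["tcp_pos"])
ctrl.movel([*g,.12],max_speed=.1); s=get_state(); print(s["time"],s["width"],s["contact_force"],s["wrist_torque"],s["tcp_pos"])
im,P=cloud("wrist"); cv2.imwrite("pics/w2.png",im); t=s["tcp_pos"]
c,pl,k=rimfit(P,t[:2]+.145*a,t[2]+.0187+.015)
d=c-t[:2]; print("rim along",d@a,"lat",d@n,pl,"expect z",t[2]+.0337,k)
E
```

```text
rim wrist (array([ 0.61124575, -0.02304453]), array([-0.00418819, -0.00202591,  0.05869336]), 574)
5.4917 0.010755063932370268 [-1.66703108  0.73486429  0.90866333] [0.47141431 0.01308336 0.02632364]
6.575 0.010385090276703006 [ 0.47524349 -0.00711154 -0.93820941] [ 0.04961156  0.15132276 -0.00118471] [0.47096985 0.01301386 0.1194938 ]
rim along 0.145 lat -1.070305875140477e-18 [0. 0. 0.] expect z 0.15319379688347887 0
```

View pics/w2.png

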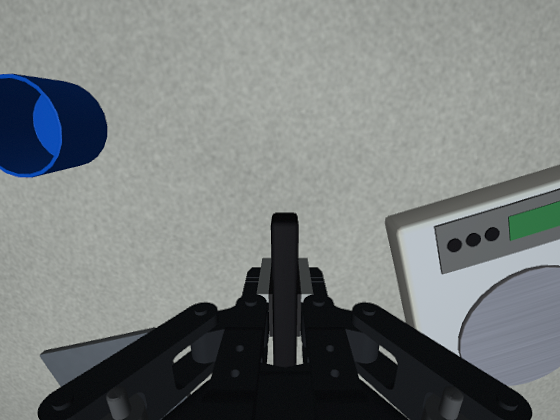

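Handle is gripped (width 10.4 mm) and the cup is off the bench. Moving to the front of the fork and checking the cup from the fixed cameras.

```bash
cat >> h.py <<'E'
PSI=.02; HO=np.array([.6265,-.230]); HX=np.array([np.cos(PSI),np.sin(PSI)]); HY=np.array([-HX[1],HX[0]]); L=.1445
def tcp(cx,cy,z=.0843):
    "TCP for cup axis at hopper coords"
    return [*(HO+cx*HX+cy*HY-L*HX),z]
E
python3 - <<'E'
from h import *
q=down(PSI)
ctrl.movep(tcp(-.085,.05,.10),q); ctrl.movel(tcp(-.085,.05)); s=get_state(); t=s["tcp_pos"]; print(s["time"],t,tcp(-.085,.05),s["width"])
for n in("top","side"):
    im,P=cloud(n); cv2.imwrite(f"pics/{n}2.png",im)
    c,pl,k=rimfit(P,HO-.085*HX+.05*HY,.118); print(n,"cup in hopper frame",(c-HO)@HX,(c-HO)@HY,pl.round(3),k)
    X,Y,Z=P[...,0],P[...,1],P[...,2]
    for z0,z1 in((.100,.133),(.134,.148)):
        m=(X>.585)&(X<.68)&(Y>-.36)&(Y<-.08)&(Z>z0)&(Z<z1); p=P[m][:,:2]-HO; h=np.c_[p@HX,p@HY]; print(z0,len(h),np.percentile(h,[1,50,99],axis=0).round(4).tolist())
    if n=="side": cv2.imwrite("pics/s2.png",cv2.resize(im[90:250,200:400],(0,0),fx=4,fy=3.75,interpolation=cv2.INTER_CUBIC))
E
```

```text
7.7417 [ 0.3963852  -0.18340868  0.08402389] [np.float64(0.39604596513535373), np.float64(-0.18459969367279105), 0.0843] 0.010188280106654762
top cup in hopper frame -0.08298473962238083 0.05237536542926974 [-0.012 -0.009  0.116] 151
0.1 90 [[-0.0402, -0.0651], [-0.0009, 0.0951], [0.0392, 0.1028]]
0.134 1344 [[-0.0402, -0.0761], [-0.0106, 0.0468], [0.05, 0.0992]]
side cup in hopper frame -0.08315227910258002 0.05507791277753534 [-0.009  0.002  0.114] 61
0.1 224 [[-0.0402, -0.0263], [0.0025, 0.0959], [0.0471, 0.1016]]
0.134 520 [[-0.0405, -0.0696], [0.0001, 0.0354], [0.052, 0.1056]]
```

View pics/s2.png

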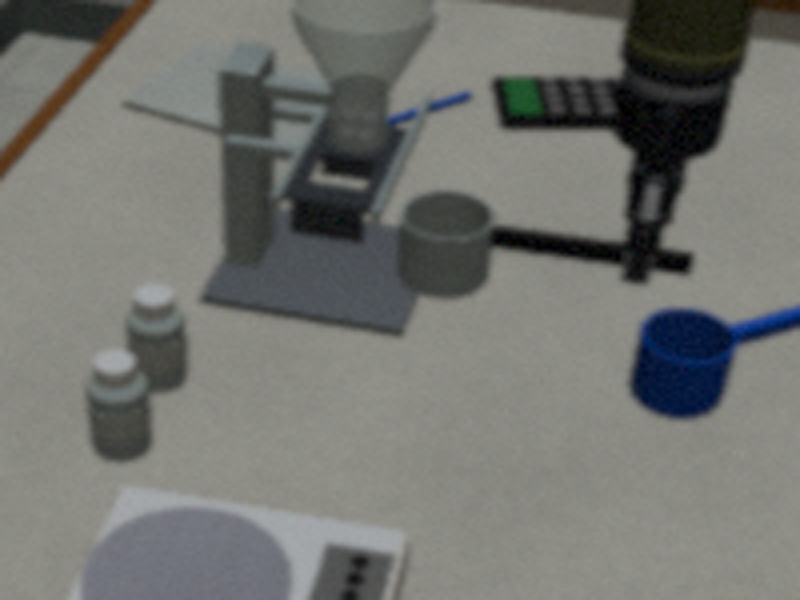

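Cup is level and lined up in front of the fork: cup y ≈ 52 mm, +y cheek ≈ 95–100 mm in the hopper frame. Inserting and pushing open with force checks.

```bash
cat > push.py <<'E'
from h import *
def stat(tag,b=0):
    s=get_state(); p=np.array(s["tcp_pos"][:2])-HO; print(tag,round(s["time"],2),"cup",((p@HX)+L).round(4),(p@HY).round(4),"z",s["tcp_pos"][2].round(4),"F",(s["contact_force"]-b).round(2),"w",round(s["width"],4)); return s["contact_force"]
Z=.0853
def sweep(y0,y1,b,lim,step=.004,speed=.04):
    "move the cup in y until the push exceeds lim"
    d=np.sign(y1-y0)
    for y in np.append(np.arange(y0+d*step,y1,d*step),y1):
        ctrl.movel(tcp(0,y,Z),max_speed=speed); f=abs((get_state()["contact_force"]-b)@[*HY,0])
        if f>lim: break
    stat("sweep end",b); return y
E
python3 - <<'E'
from push import *
b=stat("base")
ctrl.movel(tcp(-.085,.05,Z)); b=stat("up")
ctrl.movel(tcp(-.03,.05,Z),max_speed=.06); stat("half",b)
ctrl.movel(tcp(0,.05,Z),max_speed=.06); stat("in",b)
ctrl.movel(tcp(0,.044,Z),max_speed=.04); stat("contact",b)
ctrl.movel(tcp(0,.02,Z),max_speed=.04); stat("pushing",b)
y=sweep(.02,-.012,b,5); print(y)
ctrl.pause(.7); stat("wait",b); np.save("b.npy",b)
for n in("top","side"):
    im,P=cloud(n); cv2.imwrite(f"pics/{n}3.png",im)
    X,Y,Zz=P[...,0],P[...,1],P[...,2]
    for z0,z1 in((.100,.133),(.134,.148)):
        m=(X>.585)&(X<.68)&(Y>-.40)&(Y<-.08)&(Zz>z0)&(Zz<z1); p=P[m][:,:2]-HO; h=np.c_[p@HX,p@HY]; print(n,z0,len(h),np.percentile(h,[1,50,99],axis=0).round(4).tolist())
a,c=cv2.imread("pics/top3.png")[110:230,350:510],cv2.imread("pics/side3.png")[60:180,230:390]
cv2.imwrite("pics/b3.png",cv2.resize(np.hstack([a,c]),(800,300),interpolation=cv2.INTER_CUBIC))
E
```

```text
base 7.84 cup -0.0843 0.0506 z 0.0846 F [-0.51  0.39 -0.51] w 0.0101
up 8.09 cup -0.0847 0.05 z 0.0857 F [-0.05  0.1  -1.41] w 0.0099
half 9.16 cup -0.0305 0.05 z 0.0852 F [ 0.    0.09 -0.65] w 0.0098
in 9.81 cup -0.0002 0.0501 z 0.0851 F [-0.22  0.83  0.3 ] w 0.0101
contact 10.11 cup -0.0003 0.0434 z 0.0853 F [ 0.22  0.15 -0.87] w 0.0098
pushing 10.86 cup 0.0 0.0196 z 0.0853 F [-0.93  0.15  0.03] w 0.0102
sweep end 12.86 cup -0.0003 -0.0108 z 0.085 F [-0.64  4.78 -0.2 ] w 0.0099
-0.012
wait 13.56 cup -0.0003 -0.0108 z 0.0851 F [-1.2   4.58 -0.4 ] w 0.0101
top 0.1 119 [[-0.0408, -0.0639], [-0.0071, 0.0472], [0.0382, 0.1003]]
top 0.134 1020 [[-0.0404, -0.0787], [-0.0135, 0.0298], [0.0502, 0.1005]]
side 0.1 184 [[-0.0406, -0.044], [-0.0011, 0.0477], [0.0489, 0.0929]]
side 0.134 449 [[-0.0405, -0.076], [-0.0091, 0.0223], [0.0512, 0.1056]]
```

View pics/b3.png

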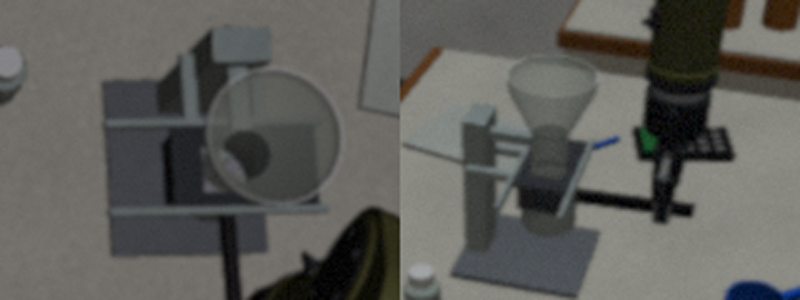

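Shutter travelled about 48 mm to its stop (4.6 N). The tube looks empty. Next: confirm that before closing.

Run:
```python
from push import *
b=np.load("b.npy")
ctrl.movel(tcp(0,-.003,Z),max_speed=.04)
w=[]
for i in range(10): ctrl.pause(.05); s=get_state(); w.append([*s["contact_force"],*s["wrist_torque"]])
print("mean",np.mean(w,0).round(3),"sd",np.std(w,0).round(3))
for n in("top","side"):
    im,P=cloud(n); cv2.imwrite(f"pics/{n}4.png",im)
    for r in models.recognise(n,"ball0_center")[:8]:
        u,v=np.round(r["point"]).astype(int); p=P[v,u]; print(n,round(r["p"],2),[u,v],"hop",((p[:2]-HO)@HX).round(3),((p[:2]-HO)@HY).round(3),p[2].round(3))
a=cv2.imread("pics/top4.png")[140:210,400:480]; cc=cv2.imread("pics/side4.png")[70:160,260:330]; o=cv2.imread("pics/side0.png")[70:160,260:330]
f=lambda i:cv2.convertScaleAbs(cv2.resize(i,(266,340),interpolation=cv2.INTER_CUBIC),alpha=1.7)
cv2.imwrite("pics/b4.png",np.hstack([f(a),f(cc),f(o)]))
```

```text
mean [-1.060e-01  8.600e-02 -1.994e+00  1.000e-03  2.670e-01 -1.000e-02] sd [0.436 0.329 0.654 0.023 0.031 0.026]
side 0.66 [np.int64(281), np.int64(132)] hop 0.016 0.035 0.137
```

View pics/b4.png

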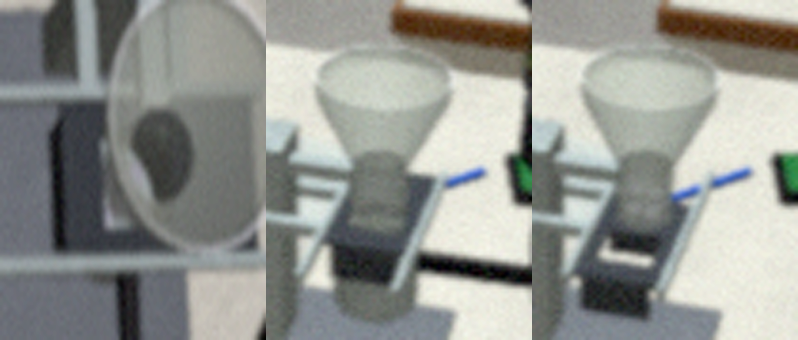

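The moment rose from 0.15 to 0.27 N m (0.12 expected for six balls) and Fz from 0.9 to 2.0 N. The tube is clear in the picture. Closing now, then a look.

Run:
```python
from push import *
b=np.load("b.npy")
ctrl.movel(tcp(0,.04,Z),max_speed=.05); stat("closing",b)
y=sweep(.04,.064,b,5.5,step=.003); print(y)
ctrl.pause(.2); stat("end",b)
ctrl.movel(tcp(0,.05,Z),max_speed=.05); stat("centred",b)
ctrl.movel(tcp(-.085,.05,Z),max_speed=.08)
w=[]
for i in range(10): ctrl.pause(.05); s=get_state(); w.append([*s["contact_force"],*s["wrist_torque"]])
print("mean",np.mean(w,0).round(3))
for n in("top","side"):
    im,P=cloud(n); cv2.imwrite(f"pics/{n}5.png",im)
    X,Y,Zz=P[...,0],P[...,1],P[...,2]
    m=(X>.585)&(X<.68)&(Y>-.40)&(Y<-.08)&(Zz>.1)&(Zz<.133); p=P[m][:,:2]-HO; h=np.c_[p@HX,p@HY]; print(n,len(h),np.percentile(h,[1,50,99],axis=0).round(4).tolist())
    c,pl,k=rimfit(P,HO-.085*HX+.05*HY,.117); print(n,"cup",(c-HO)@HX,(c-HO)@HY,pl.round(3),k)
    print([(round(r["p"],2),np.round(r["point"])) for r in models.recognise(n,"ball0_center")])
a=cv2.imread("pics/top5.png")[140:240,370:470]; cc=cv2.imread("pics/side5.png")[80:180,240:340]
f=lambda i:cv2.convertScaleAbs(cv2.resize(i,(400,400),interpolation=cv2.INTER_CUBIC),alpha=1.5)
cv2.imwrite("pics/b5.png",np.hstack([f(a),f(cc)]))
```

```text
closing 15.74 cup 0.0003 0.04 z 0.0854 F [-0.54 -0.16 -0.67] w 0.0099
sweep end 17.49 cup -0.0007 0.0592 z 0.0853 F [-1.44 -6.6   0.01] w 0.0097
0.06100000000000002
end 17.69 cup -0.0007 0.0592 z 0.0853 F [-1.98 -6.81 -0.69] w 0.0094
centred 18.06 cup 0.0001 0.0505 z 0.0852 F [-0.32  0.01  0.  ] w 0.0097
mean [-0.002 -0.184 -1.718  0.009  0.264  0.017]
top 83 [[-0.0403, -0.0461], [-0.0054, 0.0962], [0.0371, 0.1032]]
top cup -0.0840047708694873 0.05105735972093864 [-0.02  -0.007  0.116] 164
[(0.44, array([414., 225.]))]
side 219 [[-0.0399, -0.038], [0.0024, 0.0972], [0.0473, 0.1021]]
side cup -0.08358513392854669 0.05321584733161959 [-0.012 -0.009  0.114] 73
[]
```

View pics/b5.png

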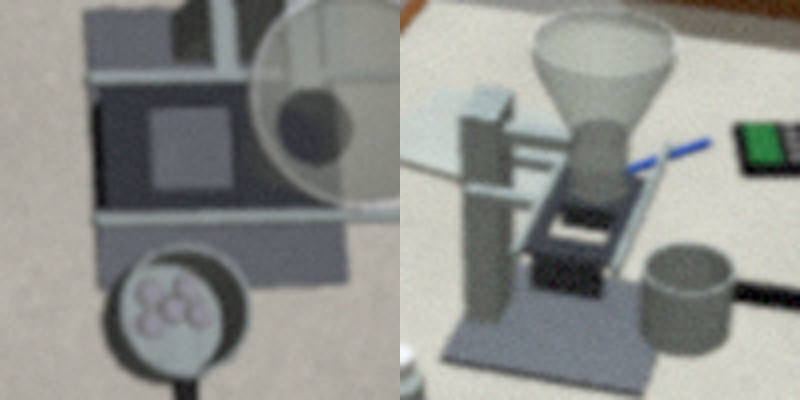

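Shutter is closed again (cheek back at 96–97 mm, as at the start) and the tube is empty. I can make out five balls in the cup, and a sixth may be hidden. Carrying it over the pan for a sharper look before putting it down.

Run:
```python
from push import *
PAN=np.array([.616,.202]); g=PAN-L*HX
s=get_state(); t=s["tcp_pos"]
ctrl.movel([t[0],t[1],.16],max_speed=.12); ctrl.movel([*g,.16],max_speed=.15); ctrl.movel([*g,.12],max_speed=.1); ctrl.pause(.3)
w=[];ims=[]
for i in range(6):
    s=get_state(); w.append([*s["contact_force"],*s["wrist_torque"]]); im,P=cloud("top"); ims.append(im.astype(float))
print(s["time"],s["tcp_pos"],"mean",np.mean(w,0).round(3))
c,pl,k=rimfit(P,PAN,.152); print("cup",c,pl.round(3),k)
im=np.mean(ims,0); d=vision.camera_info("top"); uv=cv2.projectPoints(np.array([[*PAN,.11]]),cv2.Rodrigues(np.array(d["R"]))[0],np.array(d["t"]),np.array(d["mtx"]),np.array(d["dist_coeffs"]))[0].ravel(); print(uv)
u,v=uv.astype(int); a=im[v-28:v+28,u-28:u+28]
a=cv2.resize(a,(560,560),interpolation=cv2.INTER_CUBIC); cv2.imwrite("pics/b6.png",np.clip(a*1.5,0,255))
```

```text
24.6 [0.47155271 0.19913671 0.12010544] mean [ 0.061  0.049 -2.11  -0.     0.296 -0.01 ]
cup [0.61629861 0.20315364] [-0.019 -0.015  0.15 ] 169
[237.60740918 183.18546381][ WARN:0@10.604] global loadsave.cpp:1063 imwrite_ Unsupported depth image for selected encoder is fallbacked to CV_8U.
```

View pics/b6.png

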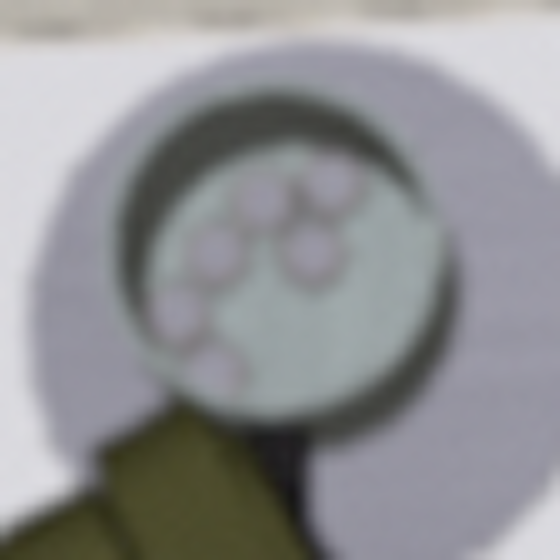

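All six balls show in the cup: (265,200), (335,185), (310,255), (215,250), (178,310) and (215,370). Setting it down gently with contact detection.

Run:
```python
from push import *
PAN=np.array([.616,.202]); g=PAN-L*HX-[0,.0008]
def F(): 
    f=[]; 
    for i in range(6): ctrl.pause(.03); f.append(get_state()["contact_force"][2])
    return np.mean(f)
ctrl.movel([*g,.094],max_speed=.06); b=F()
z=.094
while z>.0835:
    z-=.001; ctrl.movel([*g,z],max_speed=.02); f=F()-b
    if f>1.5: break
print("z",z,f,get_state()["time"])
ctrl.ungrasp(); ctrl.pause(.3); s=get_state(); print(s["time"],s["width"],s["contact_force"])
for n in("top","side"):
    im,P=cloud(n); c,pl,k=rimfit(P,PAN,.12); print(n,"cup",c,pl.round(3),k)
t=s["tcp_pos"]; ctrl.movel([t[0],t[1],.22],max_speed=.1); ctrl.movel([t[0]-.05,t[1],.26],max_speed=.15)
print(get_state()["time"])
for n in("top","side"):
    im,P=cloud(n); cv2.imwrite(f"pics/{n}7.png",im); c,pl,k=rimfit(P,PAN,.12); print(n,"cup",c,pl.round(3),k)
    X,Y,Zz=P[...,0],P[...,1],P[...,2]
    m=(X>.585)&(X<.68)&(Y>-.40)&(Y<-.08)&(Zz>.1)&(Zz<.133); p=P[m][:,:2]-HO; print("cheek",np.median(p@HY))
a,c=cv2.imread("pics/top7.png"),cv2.imread("pics/side7.png")
cv2.imwrite("pics/b7.png",np.hstack([cv2.resize(a[140:260,180:300],(400,400),interpolation=cv2.INTER_CUBIC),cv2.resize(c[120:320,160:360],(400,400),interpolation=cv2.INTER_CUBIC)]))
```

```text
z 0.088 2.4739043811890635 28.1333
29.15 0.08558665999388498 [-0.17536471 -0.23437608 -0.59842581]
top cup [0.6155218  0.20187622] [-0.001  0.     0.119] 169
side cup [0.61656116 0.20364238] [0.007 0.002 0.118] 152
31.2917
top cup [0.61551484 0.20175121] [-0.008  0.006  0.119] 171
cheek 0.09609893719798396
side cup [0.61658068 0.20372218] [ 0.011 -0.001  0.118] 162
cheek 0.09707916389328297
```

View pics/b7.png

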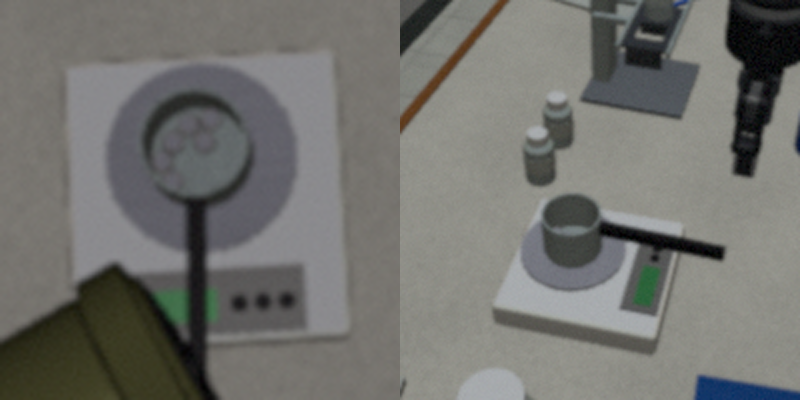

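The cup stands upright in the middle of the pan with its balls inside, and the hand is clear.

```bash
python3 -c "
from h import *
ticket.close_job()"
```

```text
the job is handed in; nothing more can be done
```

The job is done and handed in at about 31 s on the robot's clock, with no verdict reported. I gripped the grey cup by its handle at 90 N and used it in the fork to push the shutter open to its stop. The six balls dropped in, I pushed the shutter closed again to its stop, and I set the cup on the pan.

- **Balls:** the close-up over the pan showed six in the cup, and the tube looked empty. The rise in wrist moment (0.11–0.14 N m) fits six at about 0.12 N m, but is too noisy to count on its own. An earlier, blurrier picture showed only five. The trained network did not help: its few ball reports were low-value or wrong.
- **Shutter:** open travel read about 48 mm in the pictures instead of 50 mm, with 4.6 N against the stop. After closing, the fork cheek was back at its starting position to within about 1 mm.
- **Cup:** it stands upright on the pan, its rim level to about 0.01 rad, within 1–2 mm of the centre. It was lowered with contact detection before release, and the hand was withdrawn. The side camera reads y about 2 mm higher than the top one throughout.
- **Bystanders:** I kept clear of the three bottles and the blue cup. The two small bottles were standing in the last picture, which showed only the cap of the large one.

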